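# Put the slim battery pack on charge

## Robot

A 6-joint arm with a two-finger parallel gripper is mounted at the origin on a cart in front of the work surface, level with it; the furniture and walls round the work are solid. World frame = base frame: x ahead of the robot, y to its left, z up, the work surface at z = 0. Lengths are in m, angles in rad, forces in N, time in s.
With the tool pointing down it reaches from about 0.35 to 0.775 m from the base axis. Payload 5.5 kg.
Tool frame: the origin (TCP) lies on the centre line of the jaws, within the pads' length; the fingertips stand 11 mm ahead of it and the grasp point (between the pads) lies 8 mm behind it; z points along the fingers, x is the direction in which the jaws open and shut, and the axes are right-handed (so a half turn about z gives the same grasp; the last joint's range is limited). The gripper opens to 85 mm and grips with 20 to 120 N. Pads are 22 mm wide; open, the fingers measure 114 mm over their backs; the gripper's body (76 mm by 85 mm) begins 54 mm behind the grasp point. The pads swing forward as they close: fully open they stand 13 mm farther back than shut.
Start: joints at [-1.459, 0.313, 0.046, 1.304, 0, 1.431], TCP at [0.143, -0.557, 0.242] pointing down, gripper open.
Joint ranges: [-2.76, 2.76], [-0.86, 1.69], [-1.03, 1.26], [-2.2, 2.34], [-1.47, 1.5], [-3.14, 3.14]. Speed limits (rad/s): [2.57, 2.57, 3.14, 3.14, 3.14, 3.14].

## Interface

Orientations are given as a rotation vector (axis times angle).
In Python, from cell import manip, get_image gives the robot as it stands.
- The arm moves only by the tool carry_out, never from a script. Its argument "motion" is a list of rows, each an object of numbers: "grip": the closure, from -1 (fully open) to 1 (shut); "x", "y", "z": the shift along the tool's x, y, z in units of 40 mm (1.0 is 40 mm); "spin": the turn about the tool's z in units of 6 degrees (1.0 is 6 degrees). In form: [{"grip": .., "x": .., "y": .., "z": .., "spin": ..}, ...]. A call has exactly 8 rows; each row is the pose to reach, as a shift and turn from the pose commanded when the call began, along the tool's axes at that moment; what a row does not reach only later rows make up. A row lasts 1/12 s, in which the tool goes at most 41.7 mm and 7.16 degrees, less where a joint would pass 70% of its speed; a pose out of reach is approached as far as the arm can. A call with a gripper value outside its range is refused whole. The fingers move at their own pace and stop on an object; "newtons" is the grip in N (left out, the last holds). Time passes only in rows, so rows that repeat a pose let the fingers close, or fill a call up. It gives the time, the measured TCP pose, the force and the opening at its end, in the units of the state.
- manip.observe(): the state, without advancing time (a new reading comes with each control period).
- get_image(name): name is "side" or "top" or "wrist"; returns a dict with "pixels" (384x512x3 uint8, blue, green, red), "fx", "fy", "cx", "cy" (pixels), "R" (3x3) and "t" (3): a world point X has camera coordinates R X + t. Camera axes: x right, y down, z forward; pixel columns grow to the right and rows downward; lengths in m; the calibration is good to about 2 mm. The wrist camera is an equidistant fisheye: a pixel r from the principal point sees the ray r / f radians off the axis. A picture is of the moment at which its call begins. There is no depth.
- manip.close_job(): hands the job in, once; it reports no verdict.
The state is a dict: "time_s": time; "joints": joint angles; "joint_velocities": joint speeds; "joint_torque": joint torques, N m; "tcp_pos": TCP position; "tcp_rot": TCP orientation; "wrist_force": force on the tool from outside, world axes, zero at the start; "torque": the same for the moment, N m; "opening": opening from 0.0 (shut) to 1.0 (fully open).
Only numpy, scipy, OpenCV 4.12 (cv2) and the standard library are available. Lean on these libraries where they do the work, as an engineer would, in place of code of your own. Each camera call takes 0.05 s, during which the arm holds its last target. There are 200 camera calls.

## Task

Put the slimmer of the two standing battery packs on charge: slide it, key rib towards the low front edge, into the sloping bay of the bench charger and press it in until it stops fully home on its contacts, without dropping or ramming it. Then turn the catch all the way round so that it locks over the pack's collar. Leave the wide pack standing where it is.

Things in the scene. Friction and masses are not known exactly. Their poses are not given: they have to be found in the camera images.
- slim_pack_center (a point): Centre, 60 mm above the foot, of the slim battery pack: grey body, black collar, black handle; 120 mm tall, 0.16 kg, standing loose and upright on a small foot, so it tips easily. z runs up the pack, y across its thickness, -x points to the side with the key rib. Body 44 mm (x) by 30 mm (y) from foot to 62 mm; collar 56 by 42 mm, from 61.5 to 68.5 mm above the foot
- slim_pack_handle (a point): Middle of the slim pack's black handle, 94 mm above its foot, where it is gripped: 40 mm (x) by 26 mm (y, across which the fingers close), from 68 to 120 mm above the foot; same axes
- slim_pack_foot (a point): Middle of the slim pack's underside, same axes. The lowest 7 mm of the body taper to 38 by 24 mm as a lead-in. The key rib, 8 mm wide, stands 4.5 mm out of the -x side, from 11 to 61 mm above the foot
- wide_pack_center (a point): Centre, 60 mm above the foot, of the wide battery pack: like the slim one and as tall, but 48 mm thick in the body, 60 mm over the collar and 44 mm in the handle (y). It does not fit the bay and stays where it stands
- charger_bay: Bay of the bench charger, a fixed grey console 155 mm deep, 140 wide, 137 high; its face slopes at 30 degrees, rising away from the robot. Origin: middle of the bay's mouth in the plane of the face, 88 mm above the worktop. z points straight out of the bay (30 degrees from vertical, leaning to the low front edge), x up the slope, y left
- bay_mouth (a point): The same point and axes as charger_bay. The bay is a blind pocket 46.4 mm (x) by 32.4 mm (y); the mouth is flared by 4 mm a side. An 11 mm wide keyway in its -x (front) wall takes the pack's rib. The pack goes in along -z, its axes parallel to the bay's. Left of the charger stands the fixed drying oven: 456 mm high, front 0.57 m ahead of the robot, right side at y = -0.11 m
- bay_stop (a point): Middle of the hard stop at the bottom of the bay, 61 mm below the mouth along z, out of sight; same axes. With the pack's foot on it the pack is fully home: its collar is then 0.5 mm off the face and its top 59 mm above the face
- contact_block (a joint): Floating block of spring contacts in the bottom of the bay: 0 standing out, its top 56 mm below the mouth; pushed in by the pack's foot it reads 0.005 m when the pack is fully home. It gives way under about 12 N, far more than the pack's weight, and stays where it was pushed
- catch (a joint): Turning catch on the face, up-slope of the bay: steel bar 16 by 62 mm, 10 to 16 mm above the face. 0 = open, knob end pointing left (+y of the bay); grows to its stop at 1.52 rad as the knob goes round to the up-slope side (+x of the bay) and the other end swings over the pack's collar, which blocks it unless the pack is home. Stiff: 3.5 N at the knob; stays put
- catch_knob (a point): Middle of the catch's black knob, a cylinder 16 mm in diameter standing up from the bar along the bay's z, from 16 to 42 mm above the face, 30 mm from the pivot; this point is 29 mm above the face
- catch_pivot (a point): Point on the axis of the catch's pivot, 48 mm up the slope from the middle of the mouth and 16 mm above the face; the axis is the bay's z

How it is judged:
On the way:
1. the slim pack is pressed fully home in the bay while the catch is still open (z of slim_pack_foot in the frame of charger_bay below -0.0592 m and x of slim_pack_foot in the frame of charger_bay between -0.006 and 0.006 m and y of slim_pack_foot in the frame of charger_bay between -0.006 and 0.006 m and value of joint catch below 0.6 rad), for 0.2 s.
At the end, for the whole second after the job is handed in: The slim pack sits fully home in the charger's bay (foot at least 59.2 mm deep of 61, within 6 mm of the bay's axis and 0.1 rad of its direction, contact block pushed in), the catch is turned at least 1.3 rad over its collar, and the wide pack still stands upright within 30 mm of where it was (z of slim_pack_foot in the frame of charger_bay below -0.0592 m and x of slim_pack_foot in the frame of charger_bay between -0.006 and 0.006 m and y of slim_pack_foot in the frame of charger_bay between -0.006 and 0.006 m and angle between the z axis of slim_pack_center and the z axis of charger_bay, either way round below 0.1 rad and value of joint contact_block above 0.003 m and value of joint catch above 1.3 rad and angle between wide_pack_center's own z axis and vertical below 0.1 rad and distance of wide_pack_center from where it was at the start of the episode below 0.03 m); the robot touches nothing.
It fails at once if the slim pack is dropped or rammed down the bay (faster than 0.35 m/s with its foot more than 30 mm deep in it) (z of slim_pack_foot in the frame of charger_bay below -0.03 m and x of slim_pack_foot in the frame of charger_bay between -0.02 and 0.02 m and y of slim_pack_foot in the frame of charger_bay between -0.02 and 0.02 m and linear speed of slim_pack above 0.35 m/s).
It fails at once if the wide pack is knocked over or pushed away (angle between wide_pack_center's own z axis and vertical above 0.35 rad or distance of wide_pack_center from where it was at the start of the episode above 0.05 m).
It also fails if it takes over 58 s, if anything falls off the work surface, if the arm or the gripper's body presses on something with over 40 N, if the wrist force passes 120 N, or if a joint passes its speed limit or range.

## Working session

There is one attempt and no reset: what is moved stays moved. The work goes in short steps, Python scripts to look and compute and a tool call to move; the robot and the scene stay as the last step left them, time stands still between calls to the robot, and variables do not carry over. Pictures are saved under pics/ and viewed, about 8 in all and at most 12, crops included, and the job is handed in when it is done.

Besides the shell and the picture viewer there is one more tool, called after ">>>" by a JSON object that holds its "method" and its "body". carry_out: Moves the arm, as the interface text tells. Its arguments: {"type":"object","properties":{"motion":{"type":"array"},"newtons":{"type":"number"}},"required":["motion"]}

```bash
mkdir -p pics; ls; python3 - <<'E'
from cell import manip, get_image
import cv2, numpy as np
print(manip.observe())
for n in ["side","top","wrist"]:
    im=get_image(n); cv2.imwrite(f"pics/a_{n}.png",im["pixels"])
    print(n,im["fx"],im["fy"],im["cx"],im["cy"],np.round(im["R"],4).tolist(),np.round(im["t"],4).tolist(), "campos",np.round(-np.array(im["R"]).T@np.array(im["t"]),3))
E
```

```text
pics
{'time_s': 0.0, 'joints': array([-1.45861513e+00,  3.13990704e-01,  4.49784608e-02,  1.30359803e+00,
       -1.67912619e-05,  1.43122512e+00]), 'joint_velocities': array([ 0.00015903, -0.0007654 , -0.00060172, -0.00053133,  0.0009576 ,
       -0.00062516]), 'joint_torque': array([ 4.53309749e-04, -4.80632758e+01,  2.98531115e+01,  1.92594709e-02,
       -1.80918769e-04, -1.87982494e-05]), 'tcp_pos': array([ 0.14317978, -0.55638097,  0.24141416]), 'tcp_rot': array([-2.48173560e+00,  1.92418691e+00,  2.00509023e-03]), 'wrist_force': array([-0.59259882,  0.07534289,  0.03185382]), 'torque': array([-0.00881274, -0.03674512, -0.01079376]), 'opening': 0.9985879016193834}
side 446.38301975703376 446.38301975703376 254.55301075893297 198.60074889176292 [[0.6452, 0.7637, -0.0226], [0.3964, -0.3598, -0.8446], [-0.6532, 0.536, -0.5349]] [-0.1559, -0.2178, 1.5759] campos [ 1.216 -0.804  0.655]
top 424.268204344734 424.268204344734 248.630986487844 192.2500811799461 [[-0.0118, -0.9994, -0.0331], [-0.9807, 0.018, -0.1948], [0.1953, 0.0302, -0.9803]] [-0.2157, 0.5383, 1.0337] campos [ 0.323 -0.256  1.111]
wrist 297.3186396354542 297.3186396354542 252.00367281742348 190.45909573827294 [[0.249, -0.9685, -0.0022], [-0.9278, -0.2392, 0.2862], [-0.2777, -0.0692, -0.9582]] [-0.5731, -0.0373, 0.38] campos [ 0.214 -0.538  0.373]
```

View pics/a_top.png

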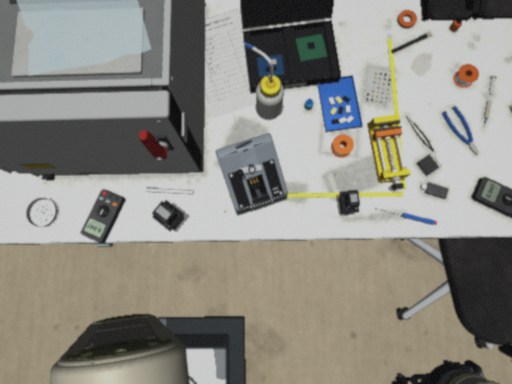

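View pics/a_side.png

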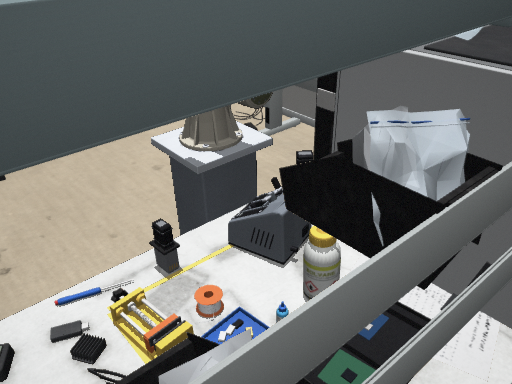

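The top view shows the charger at about (252,172) and packs at about (170,215) and (348,202). The side view shows one pack at (163,245) and the charger at (270,225). Next, an enlarged composite.

```bash
python3 - <<'E'
import cv2, numpy as np
t=cv2.imread("pics/a_top.png"); s=cv2.imread("pics/a_side.png")
c=lambda im,x,y,w,h,k: cv2.resize(im[y:y+h,x:x+w],None,fx=k,fy=k,interpolation=cv2.INTER_CUBIC)
A=c(t,210,125,80,95,5)      # 400x475
B=c(t,145,185,50,50,4); C=c(t,328,180,50,50,4) #200
D=c(s,140,210,50,75,4) #200x300
o=np.zeros((600,800,3),np.uint8)
o[:475,:400]=A; o[:200,400:600]=B; o[:200,600:800]=C; o[200:500,400:600]=D
o[200:500,600:800]=c(s,290,145,50,75,4)
cv2.imwrite("pics/b.png",o)
E
```

```text
(no output)
```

View pics/b.png

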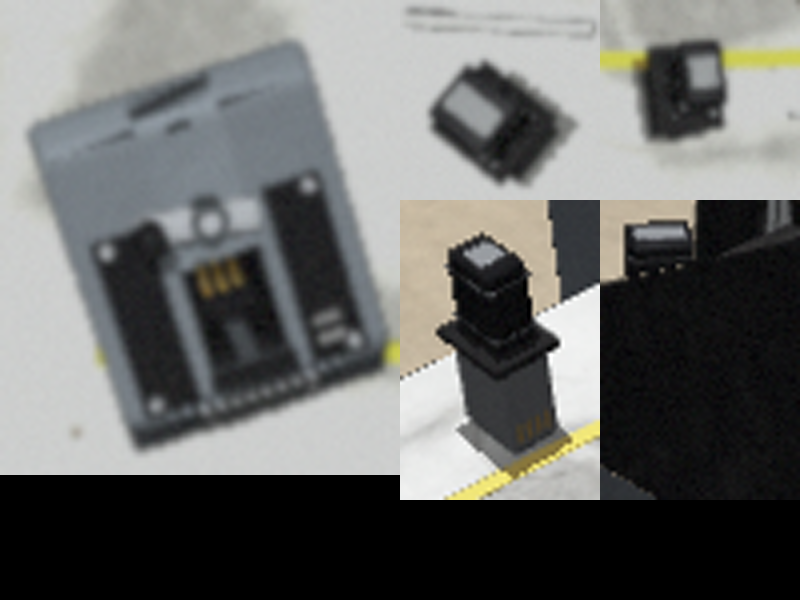

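View pics/a_wrist.png

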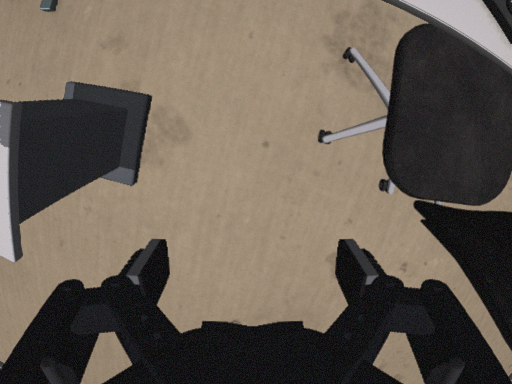

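```bash
cat > h.py <<'E'
import numpy as np, cv2
from scipy.optimize import least_squares
from scipy.spatial.transform import Rotation as Ro
CAM={"top":(424.268,248.631,192.25,[[-0.0118,-0.9994,-0.0331],[-0.9807,0.018,-0.1948],[0.1953,0.0302,-0.9803]],[-0.2157,0.5383,1.0337]),
"side":(446.383,254.553,198.60,[[0.6452,0.7637,-0.0226],[0.3964,-0.3598,-0.8446],[-0.6532,0.536,-0.5349]],[-0.1559,-0.2178,1.5759])}
def proj(n,X):
    f,cx,cy,R,t=CAM[n]; c=np.atleast_2d(X)@np.array(R).T+np.array(t)
    return c[:,:2]/c[:,2:]*f+[cx,cy]
def ray_z(n,uv,z):
    f,cx,cy,R,t=CAM[n]; R=np.array(R); o=-R.T@np.array(t)
    d=R.T@np.array([(uv[0]-cx)/f,(uv[1]-cy)/f,1]); return o+d*(z-o[2])/d[2]
def projw(im,X):
    c=np.atleast_2d(X)@np.array(im["R"]).T+np.array(im["t"]); r=np.linalg.norm(c[:,:2],axis=1)
    th=np.arctan2(r,c[:,2]); return c[:,:2]/r[:,None]*th[:,None]*im["fx"]+[im["cx"],im["cy"]]
def bayT(x,y,yaw):  # bay frame -> world rotation & origin
    R=Ro.from_euler('z',yaw).as_matrix()@Ro.from_euler('y',-np.pi/6).as_matrix()
    return R,np.array([x,y,.088])
E
python3 - <<'E'
from h import *
c=lambda p,k,o:(np.array(p)+.5)/k-.5+o
P=np.array([c(p,5,(210,125)) for p in [(208,222),(105,252),(310,185),(157,405),(355,340),(32,130),(300,42)]])
def model(q):
    x,y,yaw,x1,x2,ys,xb=q; R,o=bayT(x,y,yaw)
    L=np.array([[.048,0,.016],[x1,ys,.002],[x1,-ys,.002],[x2,ys,.002],[x2,-ys,.002]])@R.T+o
    Rz=Ro.from_euler('z',yaw).as_matrix()
    B=np.array([[xb,.07,.049],[xb,-.07,.049]])@Rz.T+o
    return np.vstack([L,B])
r=least_squares(lambda q:(proj("top",model(q))-P).ravel(),[.45,-.3,.2,.04,-.03,.05,.07])
print("charger",r.x.round(4)); print(r.fun.reshape(-1,2).round(2).tolist())
print("slim",ray_z("top",c((703,72),4,(178,180)),.12), "wide",ray_z("top",c((470,105),4,(45,185)),.12))
s=ray_z("top",c((703,72),4,(178,180)),.12)
print(proj("side",[s,s*[1,1,0]]))
E
```

```text
charger [ 0.5447 -0.2442  0.3062  0.0458 -0.0377  0.0522  0.1011]
[[0.47, -0.15], [0.12, -0.02], [-0.07, 0.0], [-0.19, 0.1], [-0.04, -0.03], [-1.05, 0.26], [0.76, -0.18]]
slim [ 0.50346772 -0.47280891  0.12      ] wide [ 0.47954812 -0.01957464  0.12      ]
[[160.96610894 222.87302046]
 [168.23027806 266.83775874]]
```

>>> {"method": "carry_out", "body": {"motion": [{"grip":-1,"x":0,"y":-1,"z":-0.1,"spin":0.4},{"grip":-1,"x":-0.1,"y":-2,"z":-0.2,"spin":0.8},{"grip":-1,"x":-0.1,"y":-3,"z":-0.2,"spin":1.2},{"grip":-1,"x":-0.1,"y":-4,"z":-0.2,"spin":1.6},{"grip":-1,"x":-0.2,"y":-5,"z":-0.2,"spin":2.0},{"grip":-1,"x":-0.2,"y":-6,"z":-0.2,"spin":2.4},{"grip":-1,"x":-0.2,"y":-7,"z":-0.2,"spin":2.4},{"grip":-1,"x":-0.2,"y":-7.7,"z":-0.2,"spin":2.4}]}}

```text
time_s: 0.82
tcp_pos: [0.4426, -0.4708, 0.2498]
tcp_rot: [-2.224, 2.218, 0.0]
wrist_force: [-0.7, 0.3, -0.1]
opening: 1.0
```

```bash
python3 - <<'E'
from h import *
from cell import manip,get_image
import pickle
im=get_image("wrist"); s=manip.observe(); pickle.dump((im,s),open("w1.pkl","wb"))
print(s["time_s"],s["tcp_pos"],s["tcp_rot"])
a=cv2.resize(im["pixels"],(800,600),interpolation=cv2.INTER_CUBIC); cv2.imwrite("pics/w1.png",a)
print(projw(im,[[.503,-.473,.12],[.5447,-.2442,.088]])*800/512)
E
```

```text
0.8667 [ 0.44630521 -0.4694079   0.24932484] [-2.22612303e+00  2.21246824e+00 -1.50608753e-03]
[[399.87229392 184.3528968 ]
 [ 84.31715868 142.45824324]]
```

View pics/w1.png

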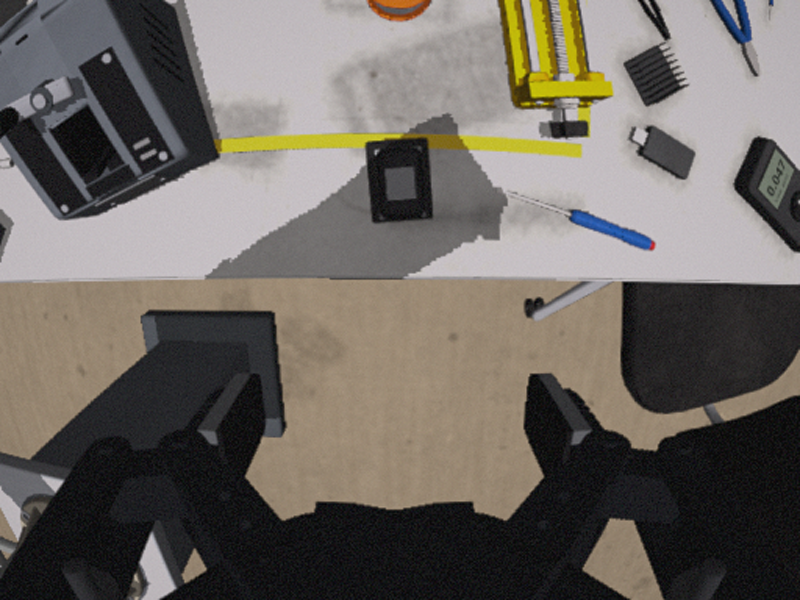

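The slim pack's collar corners are at about (367,143), (428,137), (435,217), (372,222). The charger is top left, with the pivot at (40,100). I'll fit these, and check the rib side in an enlarged crop.

```bash
python3 - <<'E'
from h import *
import pickle
im,s=pickle.load(open("w1.pkl","rb")); k=800/512
px=lambda p:(np.array(p,float)+.5)/k-.5
C=px([(367,143),(428,137),(435,217),(372,222)])
def m(q):
    R=Ro.from_euler('z',q[2]).as_matrix()
    return np.array([[.028,.021,.0685],[.028,-.021,.0685],[-.028,-.021,.0685],[-.028,.021,.0685]])@R.T+[q[0],q[1],0]
r=least_squares(lambda q:(projw(im,m(q))-C).ravel(),[.5,-.47,0]); print("slim",r.x.round(4),r.fun.round(1))
B=px([(40,100),(107,58),(162,155),(68,208)])
def mb(q):
    R,o=bayT(*q); return np.array([[.048,0,.016],[.0458,-.0522,.002],[-.0377,-.0522,.002],[-.0377,.0522,.002]])@R.T+o
r=least_squares(lambda q:(projw(im,mb(q))-B).ravel(),[.54,-.24,.3]); print("bay",r.x.round(4),r.fun.round(1))
t=cv2.imread("pics/a_side.png"); o=np.zeros((600,800,3),np.uint8)
o[:600,:400]=cv2.resize(t[210:285,140:190],(400,600),interpolation=cv2.INTER_CUBIC)
o[:600,400:]=cv2.resize(im["pixels"][80:155,225:275],(400,600),interpolation=cv2.INTER_CUBIC)
cv2.imwrite("pics/c.png",np.clip(o*1.8,0,255).astype(np.uint8))
E
```

```text
slim [ 0.5039 -0.4739  0.0841] [-0.9 -1.2  0.5 -0.6 -0.2  1.   0.6  0.9]
bay [ 0.5445 -0.2443  0.3237] [ 0.9 -0.1 -0.5 -0.1  1.1 -0.4 -1.8  0.7]
```

View pics/c.png

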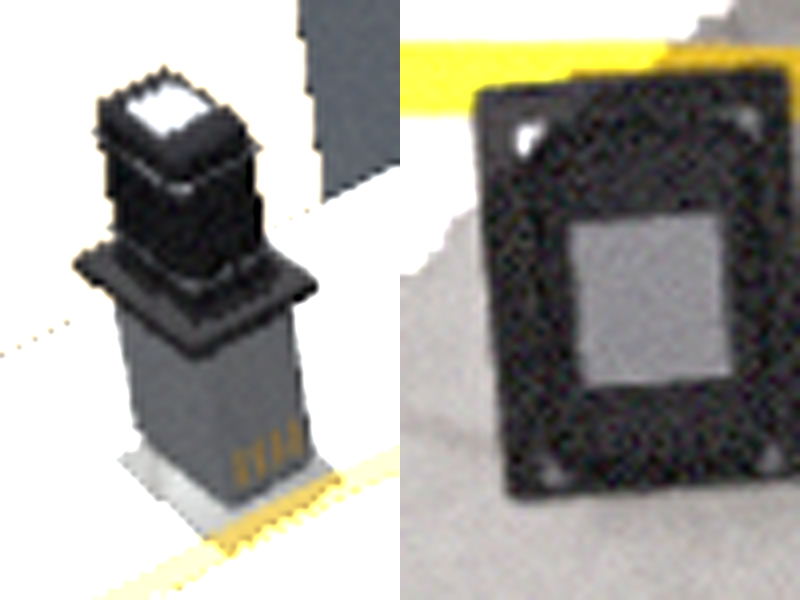

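The +x face has contacts and no rib, so the rib faces the robot, which is the right way round for the bay. Now moving above the pack.

>>> {"method": "carry_out", "body": {"motion": [{"grip":-1,"x":0.05,"y":-0.5,"z":0,"spin":-0.3},{"grip":-1,"x":0.1,"y":-1.0,"z":0.2,"spin":-0.65},{"grip":-1,"x":0.1,"y":-1.4,"z":0.6,"spin":-0.65},{"grip":-1,"x":0.1,"y":-1.4,"z":1.2,"spin":-0.65},{"grip":-1,"x":0.1,"y":-1.4,"z":1.8,"spin":-0.65},{"grip":-1,"x":0.1,"y":-1.4,"z":2.0,"spin":-0.65},{"grip":-1,"x":0.1,"y":-1.4,"z":2.0,"spin":-0.65},{"grip":-1,"x":0.1,"y":-1.4,"z":2.0,"spin":-0.65}]}}

```text
time_s: 1.53
tcp_pos: [0.4951, -0.4763, 0.1704]
tcp_rot: [-2.296, 2.144, 0.002]
wrist_force: [0.1, 0.2, -0.1]
opening: 1.003
```

```bash
cat >> h.py <<'E'
def rep(target=None,yaw=None,show=True):
    from cell import manip
    s=manip.observe(); M=Ro.from_rotvec(s["tcp_rot"]).as_matrix()
    print("t",round(s["time_s"],2),"p",s["tcp_pos"].round(4),"xang",np.degrees(np.arctan2(M[1,0],M[0,0])).round(2),"zax",M[:,2].round(3),"F",s["wrist_force"].round(2),"T",s["torque"].round(3),"op",round(s["opening"],3))
    if target is not None: print("units x,y,z:",(M.T@(np.array(target)-s["tcp_pos"])/.04).round(3))
    if yaw is not None: print("spin",((np.degrees(np.arctan2(M[1,0],M[0,0]))-yaw)/6).round(3))
    return s
E
python3 -c "
from h import *
rep([.5039,-.4739,.090],-85.7)"
```

```text
t 1.53 p [ 0.4951 -0.4763  0.1704] xang -86.09 zax [-0.001  0.001 -1.   ] F [ 0.11  0.19 -0.14] T [ 0.013  0.005 -0.001] op 1.003
units x,y,z: [-0.045 -0.225  2.009]
spin -0.066
```

>>> {"method": "carry_out", "body": {"motion": [{"grip":-1,"x":0,"y":-0.1,"z":0,"spin":-0.05},{"grip":-1,"x":0,"y":-0.1,"z":0.3,"spin":-0.05},{"grip":-1,"x":0,"y":-0.1,"z":0.6,"spin":-0.05},{"grip":-1,"x":0,"y":-0.1,"z":1.0,"spin":-0.05},{"grip":-1,"x":0,"y":-0.1,"z":1.0,"spin":-0.05},{"grip":-1,"x":0,"y":-0.1,"z":1.0,"spin":-0.05},{"grip":-1,"x":0,"y":-0.1,"z":1.0,"spin":-0.05},{"grip":-1,"x":0,"y":-0.1,"z":1.0,"spin":-0.05}]}}

```text
time_s: 2.2
tcp_pos: [0.5002, -0.477, 0.1323]
tcp_rot: [2.301, -2.138, 0.005]
wrist_force: [-0.3, 0.4, -0.1]
opening: 1.001
```

```bash
python3 -c "
from h import *
rep([.5039,-.4739,.090],-85.7)"
```

```text
t 2.2 p [ 0.5002 -0.477   0.1323] xang -85.78 zax [ 0.002 -0.002 -1.   ] F [-0.29  0.38 -0.06] T [ 0.017 -0.03   0.022] op 1.001
units x,y,z: [-0.073 -0.096  1.058]
spin -0.013
```

>>> {"method": "carry_out", "body": {"motion": [{"grip":-1,"x":-0.07,"y":-0.1,"z":0.2,"spin":0},{"grip":-1,"x":-0.07,"y":-0.1,"z":0.5,"spin":0},{"grip":-1,"x":-0.07,"y":-0.1,"z":0.8,"spin":0},{"grip":-1,"x":-0.07,"y":-0.1,"z":1.05,"spin":0},{"grip":-0.6,"x":-0.07,"y":-0.1,"z":1.05,"spin":0},{"grip":-0.2,"x":-0.07,"y":-0.1,"z":1.05,"spin":0},{"grip":0.0,"x":-0.07,"y":-0.1,"z":1.05,"spin":0},{"grip":0.1,"x":-0.07,"y":-0.1,"z":1.05,"spin":0}], "newtons": 20}}

```text
time_s: 2.87
tcp_pos: [0.5036, -0.4734, 0.089]
tcp_rot: [2.302, -2.138, 0.002]
wrist_force: [0.4, -0.7, -0.1]
opening: 0.46
```

```bash
python3 -c "
from h import *
rep([.5039,-.4739,.090],-85.7)"
```

```text
t 2.87 p [ 0.5036 -0.4734  0.089 ] xang -85.78 zax [ 0.001 -0.001 -1.   ] F [ 0.35 -0.68 -0.11] T [-0.023 -0.005  0.008] op 0.46
units x,y,z: [ 0.012 -0.006 -0.025]
spin -0.013
```

Position is right. Close the rest gently.

>>> {"method": "carry_out", "body": {"motion": [{"grip":0.2,"x":0,"y":0,"z":0,"spin":0},{"grip":0.3,"x":0,"y":0,"z":0,"spin":0},{"grip":0.35,"x":0,"y":0,"z":0,"spin":0},{"grip":0.4,"x":0,"y":0,"z":0,"spin":0},{"grip":0.5,"x":0,"y":0,"z":0,"spin":0},{"grip":0.6,"x":0,"y":0,"z":0,"spin":0},{"grip":1,"x":0,"y":0,"z":0,"spin":0},{"grip":1,"x":0,"y":0,"z":0,"spin":0}], "newtons": 20}}

```text
time_s: 3.53
tcp_pos: [0.5035, -0.4733, 0.0888]
tcp_rot: [2.302, -2.138, 0.001]
wrist_force: [-0.1, 0.7, 2.4]
opening: 0.303
```

```bash
python3 - <<'E'
from h import *
from cell import get_image
rep()
a=get_image("wrist")["pixels"];b=get_image("side")["pixels"]
o=np.zeros((450,800,3),np.uint8)
o[:,:400]=cv2.resize(a[60:384,100:388],(400,450)); o[:,400:]=cv2.resize(b[180:300,100:207],(400,450),interpolation=cv2.INTER_CUBIC)
cv2.imwrite("pics/d.png",o)
E
```

```text
t 3.53 p [ 0.5035 -0.4733  0.0888] xang -85.77 zax [ 0.001 -0.001 -1.   ] F [-0.09  0.68  2.41] T [ 0.052  0.06  -0.007] op 0.303
```

View pics/d.png

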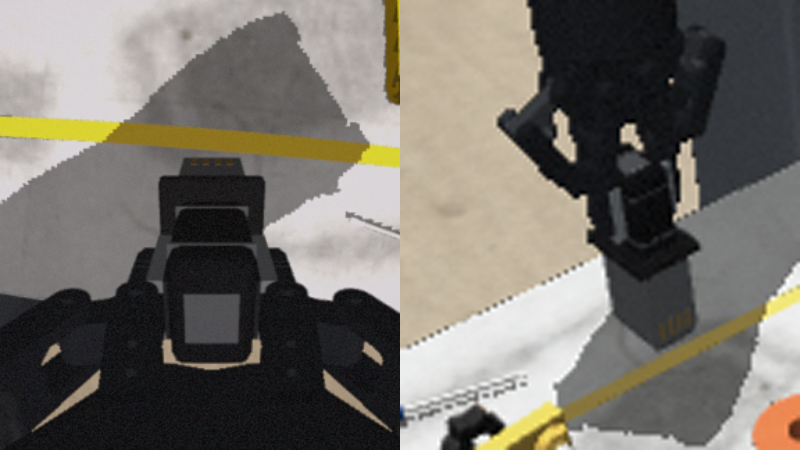

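Gripped squarely (opening 0.303, about 26 mm); rib side faces the robot. The tool stays vertical, so I tilt the pack in the grip by rolling it over its front foot edge on the table.

>>> {"method": "carry_out", "body": {"motion": [{"grip":1,"x":0,"y":0.0,"z":0.06,"spin":0},{"grip":1,"x":0,"y":0.1,"z":0.05,"spin":0},{"grip":1,"x":0,"y":0.21,"z":0.04,"spin":0},{"grip":1,"x":0,"y":0.32,"z":0.03,"spin":0},{"grip":1,"x":0,"y":0.43,"z":0.03,"spin":0},{"grip":1,"x":0,"y":0.54,"z":0.03,"spin":0},{"grip":1,"x":0,"y":0.64,"z":0.03,"spin":0},{"grip":1,"x":0,"y":0.64,"z":0.03,"spin":0}], "newtons": 20}}

```text
time_s: 4.3
tcp_pos: [0.4784, -0.4753, 0.0883]
tcp_rot: [-2.301, 2.137, -0.004]
wrist_force: [0.1, 1.5, 6.2]
opening: 0.298
```

```bash
python3 - <<'E'
from h import *
from cell import get_image
rep()
b=get_image("side")["pixels"]
cv2.imwrite("pics/e.png",cv2.resize(b[180:300,100:220],(600,600),interpolation=cv2.INTER_CUBIC))
E
```

```text
t 4.3 p [ 0.4784 -0.4753  0.0883] xang -85.77 zax [ 0.002 -0.001 -1.   ] F [0.14 1.53 6.15] T [ 0.334 -0.294  0.056] op 0.298
```

View pics/e.png

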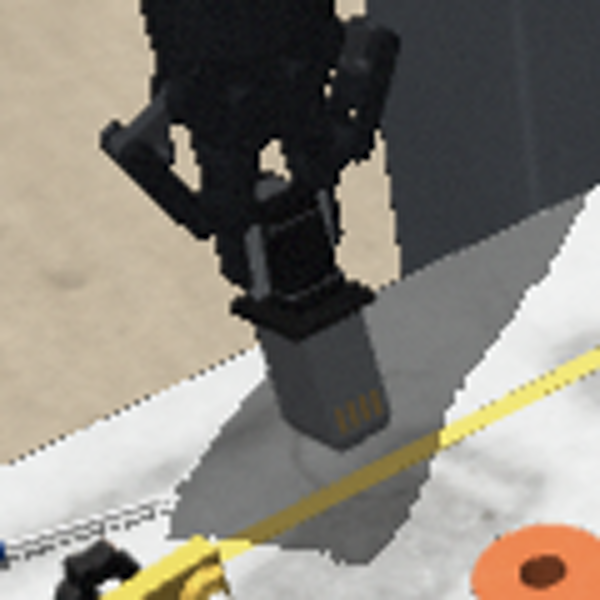

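The pack has tilted about 15° with its foot staying put. Continue to 30°.

>>> {"method": "carry_out", "body": {"motion": [{"grip":1,"x":0,"y":0.1,"z":0.0,"spin":0},{"grip":1,"x":0,"y":0.2,"z":0.02,"spin":0},{"grip":1,"x":0,"y":0.3,"z":0.05,"spin":0},{"grip":1,"x":0,"y":0.4,"z":0.07,"spin":0},{"grip":1,"x":0,"y":0.5,"z":0.1,"spin":0},{"grip":1,"x":0,"y":0.6,"z":0.13,"spin":0},{"grip":1,"x":0,"y":0.65,"z":0.14,"spin":0},{"grip":1,"x":0,"y":0.65,"z":0.14,"spin":0}], "newtons": 20}}

```text
time_s: 5.02
tcp_pos: [0.4514, -0.4772, 0.0815]
tcp_rot: [2.301, -2.139, 0.0]
wrist_force: [-0.0, 0.1, 4.0]
opening: 0.299
```

```bash
python3 - <<'E'
from h import *
rep()
E
```

```text
t 5.02 p [ 0.4514 -0.4772  0.0815] xang -85.81 zax [-0. -0. -1.] F [-0.03  0.13  4.05] T [-0.099 -0.172 -0.009] op 0.299
```

>>> {"method": "carry_out", "body": {"motion": [{"grip":1,"x":0,"y":0,"z":0,"spin":0},{"grip":1,"x":0,"y":0,"z":-0.3,"spin":0},{"grip":1,"x":0,"y":0,"z":-0.9,"spin":-0.4},{"grip":1,"x":0,"y":0,"z":-1.6,"spin":-0.9},{"grip":1,"x":0,"y":0,"z":-2.4,"spin":-1.4},{"grip":1,"x":0,"y":0,"z":-3.0,"spin":-1.9},{"grip":1,"x":0,"y":0,"z":-3.5,"spin":-2.3},{"grip":1,"x":0,"y":0,"z":-3.5,"spin":-2.3}], "newtons": 50}}

```text
time_s: 5.68
tcp_pos: [0.4527, -0.4779, 0.2254]
tcp_rot: [2.542, -1.843, 0.007]
wrist_force: [1.1, -1.2, -0.8]
opening: 0.3
```

```bash
python3 - <<'E'
from h import *
from cell import get_image
import pickle
s=rep(); im=get_image("wrist"); b=get_image("side")["pixels"]; tp=get_image("top")["pixels"]
pickle.dump((im,s,b,tp),open("w2.pkl","wb"))
M=Ro.from_rotvec(s["tcp_rot"]).as_matrix(); g=s["tcp_pos"]-.008*M[:,2]
u,v=proj("side",g)[0].round().astype(int); print(u,v)
o=np.zeros((600,800,3),np.uint8)
o[:,:400]=cv2.resize(b[v-50:v+70,u-30:u+50],(400,600),interpolation=cv2.INTER_CUBIC)
o[:300,400:]=cv2.resize(im["pixels"][90:384,60:452],(400,300))
u2,v2=proj("top",g)[0].round().astype(int); print(u2,v2)
o[300:,400:]=cv2.resize(tp[v2-45:v2+45,u2-60:u2+60],(400,300),interpolation=cv2.INTER_CUBIC)
cv2.imwrite("pics/f.png",np.clip(o*1.4,0,255).astype(np.uint8))
E
```

```text
t 5.68 p [ 0.4527 -0.4779  0.2254] xang -71.89 zax [ 0.003 -0.004 -1.   ] F [ 1.14 -1.16 -0.75] T [-0.042 -0.054 -0.004] op 0.3
138 167
369 212
```

View pics/f.png

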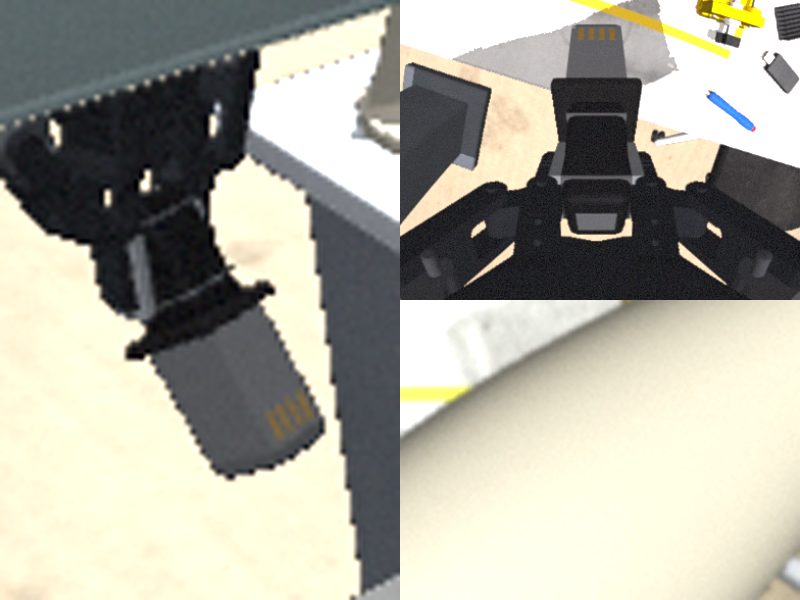

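```bash
python3 - <<'E'
from h import *
import pickle
im,s,b,tp=pickle.load(open("w2.pkl","rb"))
M=Ro.from_rotvec(s["tcp_rot"]).as_matrix(); g=s["tcp_pos"]-.008*M[:,2]; yaw=np.arctan2(M[1,0],M[0,0])+np.pi/2
cs=lambda p:(np.array(p)+.5)/5-.5+[108,117]
cw=lambda p:(np.array(p)-[400,0])/(400/392)+[60,90]
S=[((272,288),(.028,.021,.065)),((130,352),(-.028,-.021,.065)),((323,427),(.022,.015,.007)),((208,458),(-.022,-.015,.007))]
W=[((553,79),(.028,.021,.0685)),((641,79),(.028,-.021,.0685)),((573,25),(.022,.015,.007)),((623,25),(.022,-.015,.007))]
def wp(q,L):
    th,h,dx,ly=q; R=Ro.from_euler('z',yaw).as_matrix()@Ro.from_euler('y',-th).as_matrix()
    return (np.array(L)-[dx,ly,h])@R.T+g
def f(q,k="sw"):
    r=[]
    if "s" in k: r.append(.8*(proj("side",wp(q,[l for _,l in S]))-[cs(p) for p,_ in S]))
    if "w" in k: r.append(.8*(projw(im,wp(q,[l for _,l in W]))-[cw(p) for p,_ in W]))
    return np.vstack(r).ravel()
for k in ["sw","s","w"]:
    r=least_squares(f,[.5,.095,0,0],args=(k,)); print(k,"tilt",np.degrees(r.x[0]).round(2),(r.x[1:]*1e3).round(1),r.fun.round(1))
E
```

```text
sw tilt 26.69 [97.9 -6.3  0. ] [ 1.1 -0.1 -0.9  0.6  0.3 -0.8  0.3  2.  -0.9  0.   2.1 -0.1  0.   0.3
 -1.8  0.3]
s tilt 24.88 [104.6  25.2 -25. ] [ 0.9  0.4 -0.3  0.1 -0.6 -1.3 -0.   0.8]
w tilt 27.76 [ 1.017e+02 -3.000e+00  1.000e-01] [ 0.2  0.1  1.   0.   0.4 -0.1 -2.1 -0.1]
```

```bash
cat >> h.py <<'E'
BAY=(.5446,-.2443,.315)
def tcp_for(depth,tilt,h=.099,dx=-.003,bay=BAY):
    "TCP when foot is at bay z=depth on the axis, pack held at tilt (deg), tool down"
    R,o=bayT(*bay); foot=o+R@[0,0,depth]
    Rp=Ro.from_euler('z',bay[2]).as_matrix()@Ro.from_euler('y',-np.radians(tilt)).as_matrix()
    return foot+Rp@[dx,0,h]-[0,0,.008]
E
python3 - <<'E'
from h import *
import pickle
im,s,b,tp=pickle.load(open("w2.pkl","rb")); M=Ro.from_rotvec(s["tcp_rot"]).as_matrix(); g=s["tcp_pos"]-.008*M[:,2]; yaw=np.arctan2(M[1,0],M[0,0])+np.pi/2
for th in (24,26,28,30,32):
    R=Ro.from_euler('z',yaw).as_matrix()@Ro.from_euler('y',-np.radians(th)).as_matrix()
    o=[]
    for e in ((.022,.015),(-.022,-.015)):
        p=proj("side",(np.array([[*e,.06],[*e,.008]])-[-.003,0,.099])@R.T+g); d=p[1]-p[0]; o.append(np.degrees(np.arctan2(d[1],d[0])).round(1))
    print(th,o)
t=tcp_for(.012,28); print(t); rep(t+[0,0,.065],-90+np.degrees(BAY[2]))
E
```

```text
24 [np.float64(64.2), np.float64(63.2)]
26 [np.float64(63.0), np.float64(62.1)]
28 [np.float64(61.7), np.float64(60.9)]
30 [np.float64(60.5), np.float64(59.7)]
32 [np.float64(59.3), np.float64(58.6)]
[ 0.4921859  -0.26137911  0.1763957 ]
t 5.83 p [ 0.4513 -0.4762  0.2195] xang -72.02 zax [-0.002  0.002 -1.   ] F [-0.73  0.17 -2.27] T [0.037 0.027 0.017] op 0.299
units x,y,z: [-4.794 -2.628 -0.537]
spin -0.011
```

>>> {"method": "carry_out", "body": {"motion": [{"grip":1,"x":-0.2,"y":-0.1,"z":-0.3,"spin":0},{"grip":1,"x":-0.8,"y":-0.45,"z":-0.55,"spin":0},{"grip":1,"x":-1.5,"y":-0.85,"z":-0.55,"spin":0},{"grip":1,"x":-2.3,"y":-1.3,"z":-0.55,"spin":0},{"grip":1,"x":-3.1,"y":-1.7,"z":-0.55,"spin":0},{"grip":1,"x":-3.9,"y":-2.15,"z":-0.55,"spin":0},{"grip":1,"x":-4.5,"y":-2.5,"z":-0.55,"spin":0},{"grip":1,"x":-4.8,"y":-2.63,"z":-0.55,"spin":0}]}}

```text
time_s: 6.5
tcp_pos: [0.492, -0.2572, 0.2428]
tcp_rot: [-2.544, 1.842, 0.005]
wrist_force: [0.3, -0.5, -1.7]
opening: 0.299
```

>>> {"method": "carry_out", "body": {"motion": [{"grip":1,"x":0,"y":0,"z":0,"spin":0},{"grip":1,"x":0,"y":0,"z":0,"spin":0},{"grip":1,"x":0,"y":0,"z":0,"spin":0},{"grip":1,"x":0,"y":0,"z":0,"spin":0},{"grip":1,"x":0,"y":0,"z":0,"spin":0},{"grip":1,"x":0,"y":0,"z":0,"spin":0},{"grip":1,"x":0,"y":0,"z":0,"spin":0},{"grip":1,"x":0,"y":0,"z":0,"spin":0}]}}

```text
time_s: 7.17
tcp_pos: [0.4923, -0.2622, 0.2434]
tcp_rot: [2.541, -1.847, -0.0]
wrist_force: [0.1, -0.3, -0.7]
opening: 0.298
```

```bash
python3 - <<'E'
from h import *
from cell import get_image
import pickle
s=rep(tcp_for(.012,28),-90+np.degrees(BAY[2])); im=get_image("wrist"); b=get_image("side")["pixels"]
pickle.dump((im,s,b),open("w3.pkl","wb"))
o=np.zeros((600,800,3),np.uint8)
o[:,:]=cv2.resize(im["pixels"],(800,600),interpolation=cv2.INTER_CUBIC)
o[400:,:200]=cv2.resize(b[130:250,210:330],(200,200))
cv2.imwrite("pics/g.png",np.clip(o*1.3,0,255).astype(np.uint8))
E
```

```text
t 7.17 p [ 0.4923 -0.2622  0.2434] xang -72.02 zax [-0.  0. -1.] F [ 0.12 -0.34 -0.72] T [ 0.04   0.048 -0.011] op 0.298
units x,y,z: [-0.021 -0.004  1.674]
spin -0.012
```

View pics/g.png

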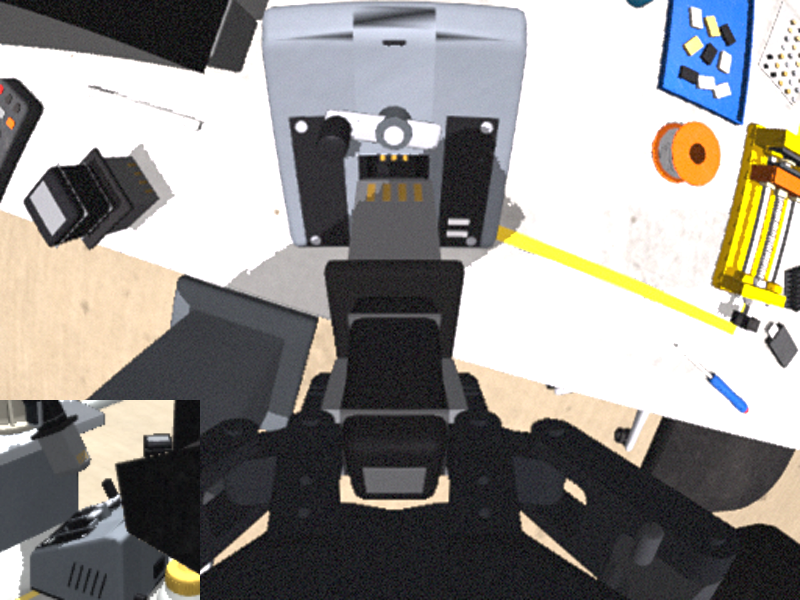

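The bay is symmetric about column 393.5 and the pack's body is centred near column 396. The rib side faces the robot and the catch knob is on the left (332,130). Refit the bay from this near view.

```bash
python3 - <<'E'
from h import *
import pickle
im,s,b=pickle.load(open("w3.pkl","rb")); k=800/512
px=lambda p:(np.array(p,float)+.5)/k-.5
B=px([(393,134),(301,127),(486,127),(316,239),(471,240)])
def mb(q):
    x,y,yaw,x1,x2,ys=q; R,o=bayT(x,y,yaw)
    return np.array([[.048,0,.016],[x1,ys,.002],[x1,-ys,.002],[x2,ys,.002],[x2,-ys,.002]])@R.T+o
q0=[*BAY,.0458,-.0377,.0522]
r=least_squares(lambda q:(projw(im,mb(q))-B).ravel(),q0); print("bay",r.x.round(4),r.fun.round(1))
r=least_squares(lambda q:(projw(im,mb([*q,*q0[3:]]))-B).ravel(),BAY); print("bay fixed screws",r.x.round(4),r.fun.round(1))
print((projw(im,mb(q0))+.5)*k-.5)
bay=r.x; print(tcp_for(.012,28), tcp_for(.012,28,bay=bay))
E
```

```text
bay [ 0.5441 -0.2439  0.3116  0.0469 -0.036   0.0518] [ 0.2  0.   0.  -0.1 -0.1  0.1 -0.2  0.2  0.  -0.2]
bay fixed screws [ 0.5449 -0.2437  0.3116] [ 0.2 -1.  -0.3  0.   0.2  0.2 -0.4  0.7  0.2  0.3]
[[394.07205556 133.33616176]
 [301.15406667 128.22417311]
 [487.01570728 127.96022916]
 [316.26600599 241.11091278]
 [472.27577717 240.9153148 ]]
[ 0.4921859  -0.26137911  0.1763957 ] [ 0.49245258 -0.26056832  0.1763957 ]
```

>>> {"method": "carry_out", "body": {"motion": [{"grip":1,"x":-0.03,"y":0,"z":0.3,"spin":0},{"grip":1,"x":-0.03,"y":0,"z":0.7,"spin":0},{"grip":1,"x":-0.03,"y":0,"z":1.1,"spin":0},{"grip":1,"x":-0.03,"y":0,"z":1.4,"spin":0},{"grip":1,"x":-0.03,"y":0,"z":1.6,"spin":0},{"grip":1,"x":-0.03,"y":0,"z":1.67,"spin":0},{"grip":1,"x":-0.03,"y":0,"z":1.67,"spin":0},{"grip":1,"x":-0.03,"y":0,"z":1.67,"spin":0}]}}

```text
time_s: 7.93
tcp_pos: [0.4924, -0.2608, 0.1773]
tcp_rot: [2.542, -1.846, 0.001]
wrist_force: [-0.4, -0.2, -1.4]
opening: 0.3
```

```bash
sed -i 's/^BAY=.*/BAY=(.5444,-.2438,.3115)/' h.py; python3 - <<'E'
from h import *
for d,t in ((.012,28),(0,28.5),(-.01,29),(-.02,30),(-.03,30)):
    print(d,end=" "); s=rep(tcp_for(d,t,bay=(.5444,-.2438,.3115)))
E
```

```text
0.012 t 7.93 p [ 0.4924 -0.2608  0.1773] xang -71.98 zax [ 0.001 -0.001 -1.   ] F [-0.42 -0.21 -1.4 ] T [ 0.017  0.054 -0.065] op 0.3
units x,y,z: [-0.005  0.01   0.021]
0 t 7.93 p [ 0.4924 -0.2608  0.1773] xang -71.98 zax [ 0.001 -0.001 -1.   ] F [-0.42 -0.21 -1.4 ] T [ 0.017  0.054 -0.065] op 0.3
units x,y,z: [-0.005 -0.121  0.292]
-0.01 t 7.93 p [ 0.4924 -0.2608  0.1773] xang -71.98 zax [ 0.001 -0.001 -1.   ] F [-0.42 -0.21 -1.4 ] T [ 0.017  0.054 -0.065] op 0.3
units x,y,z: [-0.005 -0.228  0.52 ]
-0.02 t 7.93 p [ 0.4924 -0.2608  0.1773] xang -71.98 zax [ 0.001 -0.001 -1.   ] F [-0.42 -0.21 -1.4 ] T [ 0.017  0.054 -0.065] op 0.3
units x,y,z: [-0.005 -0.315  0.759]
-0.03 t 7.93 p [ 0.4924 -0.2608  0.1773] xang -71.98 zax [ 0.001 -0.001 -1.   ] F [-0.42 -0.21 -1.4 ] T [ 0.017  0.054 -0.065] op 0.3
units x,y,z: [-0.005 -0.44   0.975]
```

>>> {"method": "carry_out", "body": {"motion": [{"grip":1,"x":0,"y":-0.06,"z":0.15,"spin":0},{"grip":1,"x":0,"y":-0.12,"z":0.29,"spin":0},{"grip":1,"x":0,"y":-0.17,"z":0.4,"spin":0},{"grip":1,"x":0,"y":-0.22,"z":0.52,"spin":0},{"grip":1,"x":0,"y":-0.27,"z":0.64,"spin":0},{"grip":1,"x":0,"y":-0.32,"z":0.76,"spin":0},{"grip":1,"x":0,"y":-0.32,"z":0.76,"spin":0},{"grip":1,"x":0,"y":-0.32,"z":0.76,"spin":0}], "newtons": 25}}

```text
time_s: 8.6
tcp_pos: [0.5043, -0.2566, 0.1459]
tcp_rot: [2.542, -1.846, -0.001]
wrist_force: [0.3, -0.2, -0.8]
opening: 0.298
```

```bash
python3 - <<'E'
from h import *
rep(tcp_for(-.02,30))
E
```

```text
t 8.6 p [ 0.5043 -0.2566  0.1459] xang -71.97 zax [-0. -0. -1.] F [ 0.29 -0.15 -0.79] T [-0.079 -0.057 -0.013] op 0.298
units x,y,z: [ 0.002  0.001 -0.026]
```

>>> {"method": "carry_out", "body": {"motion": [{"grip":1,"x":0,"y":-0.05,"z":0.08,"spin":0},{"grip":1,"x":0,"y":-0.1,"z":0.16,"spin":0},{"grip":1,"x":0,"y":-0.15,"z":0.25,"spin":0},{"grip":1,"x":0,"y":-0.2,"z":0.33,"spin":0},{"grip":1,"x":0,"y":-0.25,"z":0.42,"spin":0},{"grip":1,"x":0,"y":-0.31,"z":0.52,"spin":0},{"grip":1,"x":0,"y":-0.31,"z":0.52,"spin":0},{"grip":1,"x":0,"y":-0.31,"z":0.52,"spin":0}], "newtons": 25}}

```text
time_s: 9.27
tcp_pos: [0.5162, -0.2528, 0.1251]
tcp_rot: [2.542, -1.846, -0.0]
wrist_force: [0.6, -1.2, -1.8]
opening: 0.3
```

```bash
python3 - <<'E'
from h import *
rep(tcp_for(-.045,30));rep(tcp_for(-.061,30))
E
```

```text
t 9.27 p [ 0.5162 -0.2528  0.1251] xang -71.96 zax [-0. -0. -1.] F [ 0.59 -1.17 -1.85] T [-0.247 -0.113 -0.122] op 0.3
units x,y,z: [ 0.002 -0.001 -0.004]
t 9.27 p [ 0.5162 -0.2528  0.1251] xang -71.96 zax [-0. -0. -1.] F [ 0.59 -1.17 -1.85] T [-0.247 -0.113 -0.122] op 0.3
units x,y,z: [ 0.003 -0.201  0.343]
```

>>> {"method": "carry_out", "body": {"motion": [{"grip":1,"x":0,"y":0,"z":0,"spin":0},{"grip":1,"x":0,"y":-0.03,"z":0.05,"spin":0},{"grip":1,"x":0,"y":-0.06,"z":0.11,"spin":0},{"grip":1,"x":0,"y":-0.09,"z":0.16,"spin":0},{"grip":1,"x":0,"y":-0.12,"z":0.21,"spin":0},{"grip":1,"x":0,"y":-0.15,"z":0.26,"spin":0},{"grip":1,"x":0,"y":-0.17,"z":0.3,"spin":0},{"grip":1,"x":0,"y":-0.17,"z":0.3,"spin":0}], "newtons": 60}}

```text
time_s: 9.93
tcp_pos: [0.5227, -0.2507, 0.1131]
tcp_rot: [2.542, -1.846, 0.0]
wrist_force: [0.6, -1.2, -1.2]
opening: 0.301
```

```bash
python3 - <<'E'
from h import *
rep(tcp_for(-.061,30))
E
```

```text
t 9.93 p [ 0.5227 -0.2507  0.1131] xang -71.97 zax [ 0. -0. -1.] F [ 0.58 -1.17 -1.19] T [-0.359 -0.181 -0.088] op 0.301
units x,y,z: [ 0.003 -0.028  0.042]
```

>>> {"method": "carry_out", "body": {"motion": [{"grip":1,"x":0,"y":-0.01,"z":0.015,"spin":0},{"grip":1,"x":0,"y":-0.02,"z":0.03,"spin":0},{"grip":1,"x":0,"y":-0.025,"z":0.045,"spin":0},{"grip":1,"x":0,"y":-0.035,"z":0.06,"spin":0},{"grip":1,"x":0,"y":-0.045,"z":0.075,"spin":0},{"grip":1,"x":0,"y":-0.05,"z":0.09,"spin":0},{"grip":1,"x":0,"y":-0.06,"z":0.105,"spin":0},{"grip":1,"x":0,"y":-0.06,"z":0.105,"spin":0}], "newtons": 60}}

```text
time_s: 10.6
tcp_pos: [0.5242, -0.2503, 0.1107]
tcp_rot: [2.541, -1.846, 0.001]
wrist_force: [-5.0, -1.4, 8.0]
opening: 0.297
```

```bash
python3 - <<'E'
from h import *
rep(tcp_for(-.061,30))
E
```

```text
t 10.6 p [ 0.5242 -0.2503  0.1107] xang -71.99 zax [-0.    -0.001 -1.   ] F [-5.02 -1.37  8.  ] T [-0.112  0.906  0.055] op 0.297
units x,y,z: [ 0.     0.009 -0.019]
```

>>> {"method": "carry_out", "body": {"motion": [{"grip":1,"x":0,"y":-0.01,"z":0.015,"spin":0},{"grip":1,"x":0,"y":-0.02,"z":0.03,"spin":0},{"grip":1,"x":0,"y":-0.025,"z":0.045,"spin":0},{"grip":1,"x":0,"y":-0.035,"z":0.06,"spin":0},{"grip":1,"x":0,"y":-0.045,"z":0.075,"spin":0},{"grip":1,"x":0,"y":-0.05,"z":0.09,"spin":0},{"grip":1,"x":0,"y":-0.05,"z":0.09,"spin":0},{"grip":1,"x":0,"y":-0.05,"z":0.09,"spin":0}], "newtons": 70}}

```text
time_s: 11.27
tcp_pos: [0.5256, -0.2498, 0.108]
tcp_rot: [2.54, -1.845, 0.001]
wrist_force: [-8.3, -1.7, 14.2]
opening: 0.3
```

```bash
python3 - <<'E'
from h import *
rep(tcp_for(-.061,30))
E
```

```text
t 11.27 p [ 0.5256 -0.2498  0.108 ] xang -72.0 zax [-0.001 -0.002 -1.   ] F [-8.3  -1.73 14.17] T [0.04  1.525 0.106] op 0.3
units x,y,z: [ 0.001  0.046 -0.086]
```

>>> {"method": "carry_out", "body": {"motion": [{"grip":1,"x":0,"y":-0.01,"z":0.015,"spin":0},{"grip":1,"x":0,"y":-0.02,"z":0.03,"spin":0},{"grip":1,"x":0,"y":-0.025,"z":0.045,"spin":0},{"grip":1,"x":0,"y":-0.035,"z":0.06,"spin":0},{"grip":1,"x":0,"y":-0.04,"z":0.07,"spin":0},{"grip":1,"x":0,"y":-0.04,"z":0.07,"spin":0},{"grip":1,"x":0,"y":-0.04,"z":0.07,"spin":0},{"grip":1,"x":0,"y":-0.04,"z":0.07,"spin":0}], "newtons": 70}}

```text
time_s: 11.93
tcp_pos: [0.5256, -0.2499, 0.1078]
tcp_rot: [2.537, -1.845, 0.0]
wrist_force: [-19.9, -1.4, 33.8]
opening: 0.297
```

```bash
python3 - <<'E'
from h import *
rep(tcp_for(-.061,30))
E
```

```text
t 11.93 p [ 0.5256 -0.2499  0.1078] xang -72.04 zax [-0.002 -0.004 -1.   ] F [-19.87  -1.42  33.76] T [0.414 3.273 0.248] op 0.297
units x,y,z: [-0.001  0.046 -0.09 ]
```

Position stalled while force rose to 39 N, about 5 mm after first contact, so the pack is on the hard stop. Ease off to a light push, then open.

>>> {"method": "carry_out", "body": {"motion": [{"grip":1,"x":0,"y":0.02,"z":-0.03,"spin":0},{"grip":1,"x":0,"y":0.03,"z":-0.06,"spin":0},{"grip":1,"x":0,"y":0.03,"z":-0.06,"spin":0},{"grip":1,"x":0,"y":0.03,"z":-0.06,"spin":0},{"grip":1,"x":0,"y":0.03,"z":-0.06,"spin":0},{"grip":0,"x":0,"y":0.03,"z":-0.06,"spin":0},{"grip":-0.4,"x":0,"y":0.03,"z":-0.06,"spin":0},{"grip":-0.4,"x":0,"y":0.03,"z":-0.06,"spin":0}], "newtons": 40}}

```text
time_s: 12.6
tcp_pos: [0.5272, -0.249, 0.1053]
tcp_rot: [-2.542, 1.845, -0.0]
wrist_force: [-0.4, 0.2, -0.0]
opening: 0.693
```

>>> {"method": "carry_out", "body": {"motion": [{"grip":-0.4,"x":0,"y":0,"z":0,"spin":0},{"grip":-0.4,"x":0,"y":0,"z":-0.3,"spin":0},{"grip":-0.4,"x":0,"y":0,"z":-0.8,"spin":0},{"grip":-0.4,"x":0,"y":0,"z":-1.4,"spin":0},{"grip":-0.4,"x":0,"y":0.5,"z":-2.0,"spin":0},{"grip":-0.4,"x":0,"y":1.0,"z":-2.5,"spin":0},{"grip":0.2,"x":0,"y":1.0,"z":-2.5,"spin":0},{"grip":1,"x":0,"y":1.0,"z":-2.5,"spin":0}], "newtons": 40}}

```text
time_s: 13.27
tcp_pos: [0.4895, -0.2622, 0.2063]
tcp_rot: [-2.541, 1.847, -0.004]
wrist_force: [1.6, -0.7, -1.4]
opening: 0.427
```

```bash
python3 - <<'E'
from h import *
from cell import get_image
import pickle
s=rep(); im=get_image("wrist"); pickle.dump((im,s),open("w4.pkl","wb"))
R,o=bayT(*BAY); k=800/512
P=lambda L:((projw(im,np.array(L)@R.T+o)+.5)*k-.5).round(0).tolist()
print("collar home",P([[.028,.021,.0075],[.028,-.021,.0075],[-.028,-.021,.0075],[-.028,.021,.0075]]))
print("collar if 5mm short",P([[.028,.021,.0125],[.028,-.021,.0125]]))
print("knob top",P([[.048,.03,.042]]), "pivot",P([[.048,0,.016]]))
cv2.imwrite("pics/i.png",np.clip(cv2.resize(im["pixels"],(800,600),interpolation=cv2.INTER_CUBIC)*1.4,0,255).astype(np.uint8))
E
```

```text
t 13.27 p [ 0.4895 -0.2622  0.2063] xang -72.03 zax [ 0.002 -0.001 -1.   ] F [ 1.6  -0.69 -1.39] T [ 0.039 -0.005 -0.004] op 0.427
collar home [[352.0, 152.0], [438.0, 153.0], [432.0, 240.0], [357.0, 240.0]]
collar if 5mm short [[351.0, 157.0], [438.0, 158.0]]
knob top [[321.0, 151.0]] pivot [[395.0, 123.0]]
```

View pics/i.png

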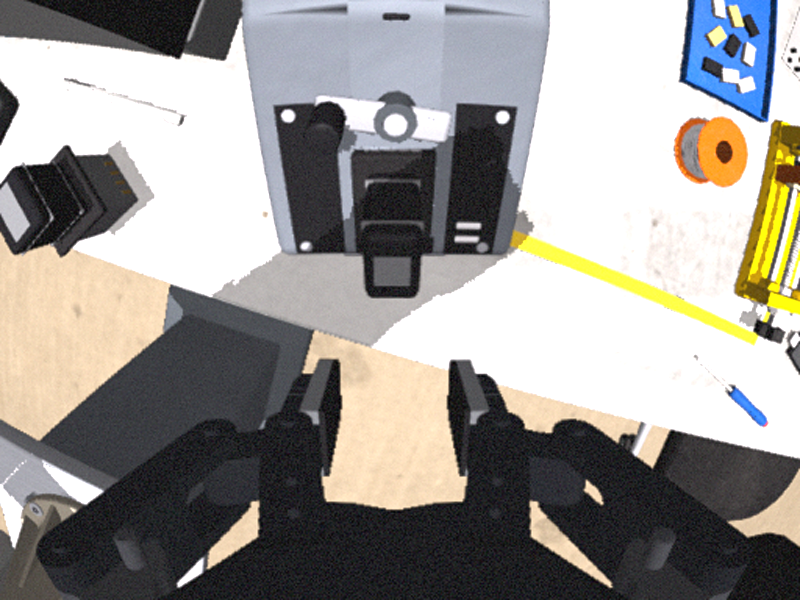

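Pack collar sits where the home prediction puts it: predicted far edge at row 152, seen at about 151 (5 mm short would be 157). The knob is still open at the left. Plan: grip the knob from above and lead it round its arc.

```bash
python3 - <<'E'
from h import *
R,o=bayT(*BAY); t=o+R@[.055,.03,.042]-[0,0,.008]; print(t)
rep(t+[0,0,.06],-90+np.degrees(BAY[2])); 
E
```

```text
[ 0.56055516 -0.20708158  0.14387307]
t 13.32 p [ 0.4893 -0.2616  0.2051] xang -72.0 zax [ 0.001 -0.    -1.   ] F [-0.06  0.84 -0.47] T [0.016 0.039 0.032] op 0.341
units x,y,z: [-0.746 -2.115  0.031]
spin 0.025
```

>>> {"method": "carry_out", "body": {"motion": [{"grip":0.05,"x":-0.1,"y":-0.3,"z":0,"spin":0},{"grip":0.05,"x":-0.3,"y":-0.8,"z":0,"spin":0},{"grip":0.05,"x":-0.5,"y":-1.3,"z":0,"spin":0},{"grip":0.05,"x":-0.65,"y":-1.8,"z":0,"spin":0},{"grip":0.05,"x":-0.75,"y":-2.1,"z":0,"spin":0},{"grip":0.05,"x":-0.75,"y":-2.12,"z":0,"spin":0},{"grip":0.05,"x":-0.75,"y":-2.12,"z":0,"spin":0},{"grip":0.05,"x":-0.75,"y":-2.12,"z":0,"spin":0}], "newtons": 30}}

```text
time_s: 13.98
tcp_pos: [0.5601, -0.2065, 0.2044]
tcp_rot: [2.542, -1.845, -0.002]
wrist_force: [-0.0, -0.0, 0.1]
opening: 0.474
```

```bash
python3 - <<'E'
from h import *
from cell import get_image
import pickle
R,o=bayT(*BAY); t=o+R@[.055,.03,.042]-[0,0,.008]
s=rep(t); im=get_image("wrist"); k=800/512
P=lambda L:((projw(im,np.array(L)@R.T+o)+.5)*k-.5).round(0).tolist()
print("knob top",P([[.048,.03,.042]]),"pivot",P([[.048,0,.016]]))
cv2.imwrite("pics/j.png",np.clip(cv2.resize(im["pixels"],(800,600),interpolation=cv2.INTER_CUBIC)*1.6,0,255).astype(np.uint8))
E
```

```text
t 13.98 p [ 0.5601 -0.2065  0.2044] xang -71.94 zax [-0.002  0.    -1.   ] F [-0.01 -0.03  0.08] T [-0.013 -0.021  0.035] op 0.474
units x,y,z: [ 0.019 -0.007  1.513]
knob top [[398.0, 347.0]] pivot [[461.0, 304.0]]
```

>>> {"method": "carry_out", "body": {"motion": [{"grip":0.05,"x":0.02,"y":0,"z":0.3,"spin":0},{"grip":0.05,"x":0.02,"y":0,"z":0.6,"spin":0},{"grip":0.05,"x":0.02,"y":0,"z":0.9,"spin":0},{"grip":0.05,"x":0.02,"y":0,"z":1.2,"spin":0},{"grip":0.05,"x":0.02,"y":0,"z":1.4,"spin":0},{"grip":0.05,"x":0.02,"y":0,"z":1.5,"spin":0},{"grip":0.05,"x":0.02,"y":0,"z":1.5,"spin":0},{"grip":0.05,"x":0.02,"y":0,"z":1.5,"spin":0}], "newtons": 30}}

```text
time_s: 14.7
tcp_pos: [0.5606, -0.2079, 0.1456]
tcp_rot: [2.541, -1.847, 0.0]
wrist_force: [-0.9, -0.0, -0.6]
opening: 0.473
```

>>> {"method": "carry_out", "body": {"motion": [{"grip":0.2,"x":0,"y":0,"z":0,"spin":0},{"grip":0.4,"x":0,"y":0,"z":0,"spin":0},{"grip":0.6,"x":0,"y":0,"z":0,"spin":0},{"grip":0.8,"x":0,"y":0,"z":0,"spin":0},{"grip":1,"x":0,"y":0,"z":0,"spin":0},{"grip":1,"x":0,"y":0,"z":0,"spin":0},{"grip":1,"x":0,"y":0,"z":0,"spin":0},{"grip":1,"x":0,"y":0,"z":0,"spin":0}], "newtons": 30}}

```text
time_s: 15.37
tcp_pos: [0.5612, -0.2081, 0.146]
tcp_rot: [2.542, -1.846, 0.003]
wrist_force: [0.7, -2.3, 5.0]
opening: 0.17
```

```bash
python3 -c "
from h import *
rep()"
```

```text
t 15.37 p [ 0.5612 -0.2081  0.146 ] xang -71.98 zax [ 0.001 -0.001 -1.   ] F [ 0.65 -2.32  4.96] T [-0.56   0.018 -0.042] op 0.17
```

>>> {"method": "carry_out", "body": {"motion": [{"grip":1,"x":0,"y":-0.05,"z":-0.03,"spin":0},{"grip":1,"x":0.01,"y":-0.1,"z":-0.06,"spin":0},{"grip":1,"x":0.02,"y":-0.16,"z":-0.09,"spin":0},{"grip":1,"x":0.05,"y":-0.23,"z":-0.13,"spin":0},{"grip":1,"x":0.09,"y":-0.31,"z":-0.18,"spin":0},{"grip":1,"x":0.14,"y":-0.38,"z":-0.22,"spin":0},{"grip":1,"x":0.2,"y":-0.44,"z":-0.25,"spin":0},{"grip":1,"x":0.2,"y":-0.44,"z":-0.25,"spin":0}], "newtons": 30}}

```text
time_s: 16.03
tcp_pos: [0.5756, -0.2084, 0.1535]
tcp_rot: [2.539, -1.845, -0.016]
wrist_force: [-9.0, -0.6, 4.1]
opening: 0.171
```

```bash
python3 -c "
from h import *
rep()"
```

```text
t 16.03 p [ 0.5756 -0.2084  0.1535] xang -72.02 zax [-0.01   0.003 -1.   ] F [-9.04 -0.59  4.1 ] T [ 0.014  1.986 -0.098] op 0.171
```

>>> {"method": "carry_out", "body": {"motion": [{"grip":1,"x":0.07,"y":-0.06,"z":-0.04,"spin":0},{"grip":1,"x":0.14,"y":-0.11,"z":-0.06,"spin":0},{"grip":1,"x":0.22,"y":-0.15,"z":-0.08,"spin":0},{"grip":1,"x":0.31,"y":-0.18,"z":-0.1,"spin":0},{"grip":1,"x":0.4,"y":-0.2,"z":-0.11,"spin":0},{"grip":1,"x":0.5,"y":-0.21,"z":-0.12,"spin":0},{"grip":1,"x":0.58,"y":-0.21,"z":-0.12,"spin":0},{"grip":1,"x":0.62,"y":-0.21,"z":-0.12,"spin":0}], "newtons": 30}}

```text
time_s: 16.7
tcp_pos: [0.5961, -0.2251, 0.1612]
tcp_rot: [-2.538, 1.836, 0.007]
wrist_force: [1.6, 16.5, 16.1]
opening: 0.168
```

```bash
python3 - <<'E'
from h import *
s=rep(); R,o=bayT(*BAY); d=R.T@(s["tcp_pos"]-np.array([.5612,-.2081,.146])); print((d*1e3).round(1), "phi est",np.arctan2(.0+d[0],.03+d[1]))
E
```

```text
t 16.7 p [ 0.5961 -0.2251  0.1612] xang -71.78 zax [ 0.002  0.01  -1.   ] F [ 1.6  16.49 16.09] T [ 3.38  -0.425 -0.214] op 0.168
[ 31.9 -26.8  -0.8] phi est 1.4718414462705607
```

>>> {"method": "carry_out", "body": {"motion": [{"grip":1,"x":0.03,"y":0,"z":-0.03,"spin":0},{"grip":1,"x":0.06,"y":0,"z":-0.05,"spin":0},{"grip":1,"x":0.06,"y":0,"z":-0.05,"spin":0},{"grip":1,"x":0.06,"y":0,"z":-0.05,"spin":0},{"grip":1,"x":0,"y":0,"z":-0.05,"spin":0},{"grip":0.6,"x":-0.05,"y":0,"z":-0.05,"spin":0},{"grip":0.4,"x":-0.05,"y":0,"z":-0.05,"spin":0},{"grip":0.3,"x":-0.05,"y":0,"z":-0.05,"spin":0}], "newtons": 30}}

```text
time_s: 17.37
tcp_pos: [0.5943, -0.2283, 0.1614]
tcp_rot: [2.542, -1.845, -0.003]
wrist_force: [0.4, -1.0, 0.6]
opening: 0.352
```

>>> {"method": "carry_out", "body": {"motion": [{"grip":0.2,"x":0,"y":0,"z":0,"spin":0},{"grip":0.2,"x":0,"y":0,"z":-0.2,"spin":0},{"grip":0.2,"x":0,"y":0.1,"z":-0.6,"spin":0},{"grip":0.2,"x":0,"y":0.2,"z":-1.2,"spin":0},{"grip":0.2,"x":0,"y":0.6,"z":-1.8,"spin":0},{"grip":0.2,"x":0,"y":1.2,"z":-1.8,"spin":0},{"grip":0.2,"x":0,"y":1.8,"z":-1.8,"spin":0},{"grip":0.2,"x":0,"y":2.4,"z":-1.8,"spin":0}], "newtons": 30}}

```text
time_s: 18.03
tcp_pos: [0.503, -0.2592, 0.2353]
tcp_rot: [2.542, -1.846, 0.003]
wrist_force: [-0.2, 0.4, -0.5]
opening: 0.399
```

```bash
python3 - <<'E'
from h import *
from cell import get_image
s=rep(); im=get_image("wrist"); k=800/512
R,o=bayT(*BAY)
P=lambda L:((projw(im,np.array(L)@R.T+o)+.5)*k-.5).round(0).tolist()
for ph in (1.2,1.3,1.4,1.52): print(ph,"knob base/top",P([[.048+.03*np.sin(ph),.03*np.cos(ph),z] for z in (.016,.042)]),"other end",P([[.048-.031*np.sin(ph),-.031*np.cos(ph),.016]]))
print("pivot",P([[.048,0,.016]]),"collar far",P([[.028,.021,.0075],[.028,-.021,.0075]]),"if 5 short",P([[.028,.021,.0125],[.028,-.021,.0125]]))
cv2.imwrite("pics/k.png",np.clip(cv2.resize(im["pixels"],(800,600),interpolation=cv2.INTER_CUBIC)*1.4,0,255).astype(np.uint8))
E
```

```text
t 18.03 p [ 0.503  -0.2592  0.2353] xang -71.97 zax [ 0.001 -0.001 -1.   ] F [-0.23  0.38 -0.51] T [ 0.002 -0.001 -0.009] op 0.399
1.2 knob base/top [[370.0, 104.0], [367.0, 127.0]] other end [[413.0, 200.0]]
1.3 knob base/top [[376.0, 103.0], [374.0, 125.0]] other end [[407.0, 201.0]]
1.4 knob base/top [[382.0, 101.0], [380.0, 124.0]] other end [[402.0, 202.0]]
1.52 knob base/top [[389.0, 101.0], [389.0, 123.0]] other end [[395.0, 203.0]]
pivot [[392.0, 154.0]] collar far [[354.0, 178.0], [430.0, 178.0]] if 5 short [[354.0, 183.0], [431.0, 183.0]]
```

View pics/k.png

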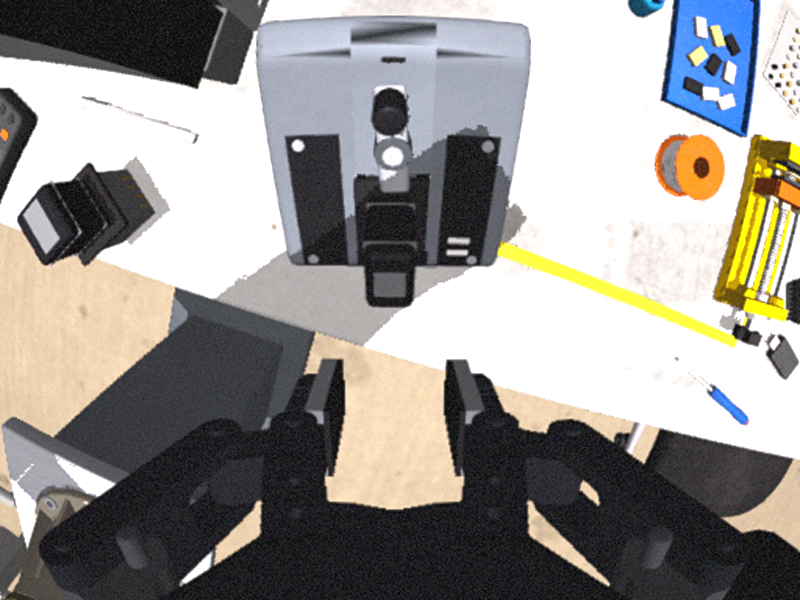

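The knob is now up-slope, with its top at about (389,120) and base at about (389,100), which matches 1.52 rad. The bar runs over the collar to (393,190). The collar's far edge is near row 176, against a home prediction of 178. The wide pack still stands and the gripper is clear, so I'm handing in.

```bash
python3 -c "
from cell import manip
print(manip.close_job())"
```

```text
the job is handed in; nothing more can be done
None
```

The slim pack is in the charger bay on its hard stop with the rib to the front. The catch is turned over its collar, and the job was handed in at about 18 s of the 58 s allowed. Handing in reports no verdict.

- **Method:** the tool can only point down, so I tilted the pack about 30° in the grip by rolling it over its front foot edge on the table. I then slid it in, pressed it home, gripped the catch knob and led it round its arc.
- **Pack home:** after first contact it moved about 5 mm against 11–17 N. It then stopped while the force rose to about 39 N. The far collar edge was within 1–2 pixels of the home prediction both before and after the catch was turned.
- **Catch:** the knob's final image position matches about 1.52 rad. The tool path while I held the knob gave about 1.47 rad shortly before the final push.
- **Wide pack:** it still stands upright in the last picture. I never touched it and did not measure its distance from the start.
- **Disagreements:** the camera fits put the pack's tilt at 25–28° rather than 30°, and the grip height on the handle was about 5 mm off. Neither mattered, because the pack slid in without resistance.

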